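Snap the retaining clip onto the mixer drive shaft

ROBOT

A 7-joint arm with a two-finger parallel gripper is mounted at the origin on a cart in front of the work surface, level with it; the furniture and walls round the work are solid. World frame = base frame: x ahead of the robot, y to its left, z up, the work surface at z = 0. Lengths are in mm, angles in rad, forces in N, time in s.
With the tool pointing down it reaches from about 400 to 875 mm from the base axis. Payload 4.4 kg.
Tool frame: the origin (TCP) lies midway between the tips of the shut fingers; the grasp point (between the pads) lies 19 mm behind it; z points along the fingers, y is the line along which they close (so a half turn about z gives the same grasp; the last joint's range is limited). The gripper opens to 85 mm and grips with 20 to 120 N. Pads are 22 mm wide; open, the fingers measure 114 mm over their backs; the gripper's body (76 mm by 85 mm) begins 54 mm behind the grasp point. The pads swing forward as they close: fully open they stand 13 mm farther back than shut.
Start: joints at [1.239, 0.628, 0.038, 1.517, -0.027, 0.996, -0.02], TCP at [170.77, -627.18, 231.313] pointing down, gripper open.
Joint ranges: [-3.06, 3.06], [-0.37, 2.12], [-1.25, 1.32], [0.18, 2.47], [-1.1, 4.24], [0.23, 1.98], [-2.94, 2.94]. Speed limits (rad/s): [2.57, 2.57, 3.14, 3.14, 3.14, 3.14, 3.14].

INTERFACE

Orientations are given as [roll, pitch, yaw] about the fixed x, y, z axes, in that order (R = Rz(yaw) Ry(pitch) Rx(roll)).
In Python, from cell import ctrl gives the robot as it stands. The module is installed in compiled form; this text tells all that it offers.
- The arm moves only by the tool step_arm, never from a script. Its argument "commands" is one flat list of numbers, 7 for each row, row after row: the shift along the tool's x, y, z in cm, then the turn, a rotation vector about the tool's x, y, z in rad, then the opening, from 0 (shut) to 1 (fully open). A call has 1 to 10 rows; each row is the pose to reach, as a shift and turn from the pose commanded when the call began, along the tool's axes at that moment; what a row does not reach only later rows make up. A row lasts 1/10 s, in which the tool goes at most 50 mm and 8.59 degrees, less where a joint would pass 70% of its speed; a pose out of reach is approached as far as the arm can. A call with a gripper value outside its range is refused whole. The fingers move at their own pace and stop on an object; the grip force is fixed at half the most. Time passes only in rows, so rows that repeat a pose let the fingers close. It gives the time, the measured TCP pose, the force, the opening and the grip force at its end, in the units of the state.
- ctrl.read_state(): the state, without advancing time (a new reading comes with each control period).
- ctrl.get_image(name): name is "scene" or "top"; returns a dict with "image" (400x640x3 uint8, red, green, blue), "range_z" (400x640 float32, mm along the optical axis (not along the pixel's ray), 0 where there is no reading), "vfov" (degrees; the focal length in pixels is half the picture's height over the tangent of half this angle, whatever the lens; pixels are square), "cx", "cy" (the principal point, pixels), "world_to_cam" (4x4, takes a point from world to camera coordinates). Camera axes: x right, y down, z forward; pixel columns grow to the right and rows downward; lengths in mm; the calibration is good to about 2 mm. A picture is of the moment at which its call begins.
- ctrl.finish_job(): hands the job in; it is judged then, once.
The state is a dict: "clock": time; "qpos": joint angles; "qd": joint speeds; "tau": joint torques, N m; "eef_pos": TCP position; "tool_rot": TCP orientation; "force": force on the tool from outside, world axes, zero at the start; "torque": the same for the moment, N m; "width": finger opening in mm; "gripper_force": force on a finger pad.
Only numpy, scipy, OpenCV 4.12 (cv2) and the standard library are available. Lean on these libraries where they do the work, as an engineer would, in place of code of your own. Each camera call takes 0.05 s, during which the arm holds its last target. There are 200 camera calls.

TASK

Lock the mixer drive's carrier plate onto its shaft: lay the large E-shaped split clip flat on the plate in front of the shaft, mouth towards the shaft, and let go. Then take the fork tool and with it, not your fingers, push the clip sideways into the shaft groove until it snaps fully home. Lay the tool back flat on the bench, well clear of the drive, without disturbing the vessels around.

Things in the scene. Friction and masses are not known exactly. Their poses are not given: they have to be found in the camera images.
- drive: Bench mixer drive, fixed, 140x92x95 mm: grey housing, flat dark steel carrier plate on top (plate top 50 mm above the bench), vertical steel shaft through it. Origin on the shaft axis at bench level, z up. The plate is 90 mm wide (y) and runs from local x = -0.090 (long clear end, roughly facing the robot) to x = +0.050. The clip is laid on the long end and pushed towards +x.
- shaft_groove (a point): On the shaft axis at the height of the plate's top, axes as the drive. From the plate up the shaft is 24 mm in diameter for 13 mm (the groove), then 32 mm in diameter, ending 45 mm above the plate. The clip slides flat on the plate into the groove.
- clip: Loose E-shaped split clip, plain steel, 85 mm long, 47 mm wide, 10 mm thick, 100 g, lying flat. Origin: centre of its round seat (on the shaft axis when home), on the underside; z up, +x points out of the open mouth. Two sprung arms reach to x = +0.026; between them a middle prong ends at x = -0.0125 and meets the shaft when home. Behind: back plate and tab, see clip_back.
- clip_back (a point): Middle of the clip's solid back plate, 34 mm behind the clip's origin (local x = -0.034), 5 mm above its underside. The plate runs from x = -0.044 to -0.024 and is 44 mm wide in y: grip the clip across it here. A tab 12 mm wide sticks out behind it, from x = -0.044 to -0.061.
- clip_arm_left (a joint): Spread of the clip's left (+y) sprung arm, rad: 0 closed, about 0.11 passing the widest part of the shaft, stop at 0.35. The arms are 17 mm apart at the narrowest (x = +0.011) and flare out ahead of it. Pushed over the shaft they start to spread 20 mm short of home; it takes about 8 N (12 N at most), then they snap shut.
- clip_arm_right (a joint): Spread of the clip's right (-y) sprung arm, rad: as for the left one.
- fork_tool: Loose fork tool, 154 mm long, 150 g, lying flat: black ribbed handle 22 mm wide, 18 mm high (local x = -0.055 to +0.045), then a flat steel blade 8 mm thick, its underside 3 mm above the handle's, ending in two prongs. Origin: underside of the handle near its middle (grip here, across the 22 mm); z up, +x towards the fork.
- fork_tip (a point): Midway between the two prong tips, 99 mm ahead of the tool's origin, 7 mm above its underside (mid thickness of the blade). Prongs 26 mm long, 10 mm wide, 16 mm apart. The gap takes the clip's 12 mm tab; the tips push on the back plate either side of it. In use the blade's underside is 1 to 3 mm above the carrier plate.
- beaker_blue: Glass beaker with blue contents, 62x68 mm, 84 mm high; origin under its middle. Bystander.
- jar_amber: Brown bottle with black cap, 45 mm across, 87 mm high, behind the drive; origin under its middle. Bystander.
- weigh_boat: Square white weighing dish, 64 mm, 11 mm high; origin under its middle. Bystander.
Not all that is in view belongs to the job. Leave any green look-alike of the clip alone.

How it is judged:
By the outcome, as a careful person would: the job done as asked, in the order asked, and still so for the second after the job is handed in, with the robot touching nothing.
It also fails if it takes over 67 s, if anything falls off the work surface, if the arm or the gripper's body presses on something with over 40 N, if the wrist force passes 120 N, or if a joint passes its speed limit or range.

## Working session

There is one attempt and no reset: what is moved stays moved. The work goes in short steps, Python scripts to look and compute and a tool call to move; the robot and the scene stay as the last step left them, time stands still between calls to the robot, and variables do not carry over. Pictures are saved under pics/ and viewed, at most 10 in all, crops included, and the job is handed in when it is done.

Besides the shell and the picture viewer there is one more tool, called after "Call:" in YAML: its name, and indented under it one key for each argument. step_arm: Moves the arm, as the interface text tells. Its arguments: {"type":"object","properties":{"commands":{"type":"array"}},"required":["commands"]}

```bash
mkdir -p pics
cat > h.py <<'E'
import numpy as np, cv2
from cell import ctrl
from scipy.spatial.transform import Rotation as R
def get(n):
    d=ctrl.get_image(n); d['f']=200/np.tan(np.radians(d['vfov'])/2); return d
def save(d,fn,crop=None,s=1):
    im=d['image'][...,::-1]
    if crop: x0,y0,x1,y1=crop; im=im[y0:y1,x0:x1]
    cv2.imwrite(fn,cv2.resize(im,None,fx=s,fy=s,interpolation=cv2.INTER_CUBIC))
def onplane(d,uv,z):
    uv=np.atleast_2d(uv).astype(float); T=np.linalg.inv(d['world_to_cam'])
    r=np.c_[(uv[:,0]-d['cx'])/d['f'],(uv[:,1]-d['cy'])/d['f'],np.ones(len(uv))]@T[:3,:3].T
    o=T[:3,3]; return o+r*((z-o[2])/r[:,2])[:,None]
def cloud(d):
    v,u=np.mgrid[:400,:640]; z=d['range_z']; T=np.linalg.inv(d['world_to_cam'])
    p=np.stack([(u-d['cx'])/d['f']*z,(v-d['cy'])/d['f']*z,z],-1)
    P=p@T[:3,:3].T+T[:3,3]; P[z==0]=np.nan; return P
def st():
    s=ctrl.read_state(); print({k:np.round(s[k],3) for k in ('clock','qpos','eef_pos','tool_rot','force','width','gripper_force')}); return s
E
python3 - <<'E'
from h import *
s=st()
for n in('scene','top'):
    d=get(n); save(d,f'pics/{n}0.png'); print(n,d['f'],d['cx'],d['cy'],np.linalg.inv(d['world_to_cam']).round(2)); np.save(f'{n}0.npy',d,allow_pickle=True)
E
```

```text
{'clock': np.float64(0.0), 'qpos': array([ 1.239,  0.629,  0.038,  1.518, -0.027,  0.996, -0.02 ]), 'eef_pos': array([ 170.614, -626.55 ,  230.381]), 'tool_rot': array([-3.14 , -0.   ,  0.266]), 'force': array([ 0.179, -0.726, -0.717]), 'width': np.float64(85.33), 'gripper_force': np.float64(0.0)}
scene 510.51075546879656 317.9287769019931 199.9661258940639 [[-5.8000e-01 -4.1000e-01  7.0000e-01 -5.2583e+02]
 [-8.1000e-01  2.9000e-01 -5.0000e-01  7.0855e+02]
 [ 0.0000e+00 -8.6000e-01 -5.1000e-01  8.4558e+02]
 [ 0.0000e+00  0.0000e+00  0.0000e+00  1.0000e+00]]
top 429.49469528761733 319.10001777443125 206.05582550609208 [[ 2.00000e-02 -1.00000e+00  7.00000e-02  4.74360e+02]
 [-1.00000e+00 -3.00000e-02 -1.00000e-02 -6.41500e+01]
 [ 1.00000e-02 -7.00000e-02 -1.00000e+00  1.68509e+03]
 [ 0.00000e+00  0.00000e+00  0.00000e+00  1.00000e+00]]
```

View pics/scene0.png

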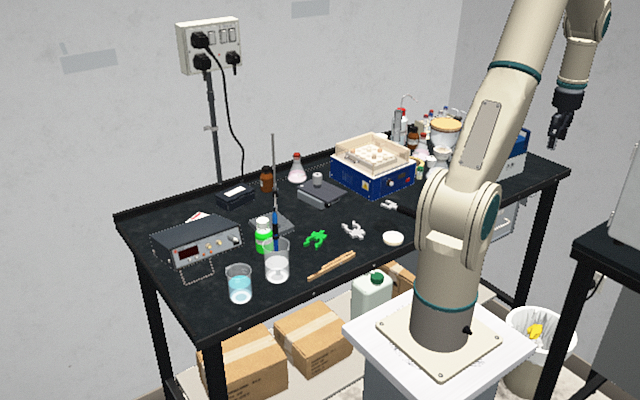

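View pics/top0.png

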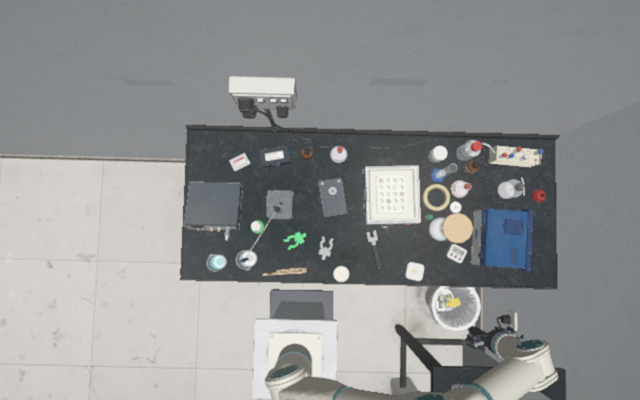

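The top view shows the drive at (332,197), a grey clip at (326,247), the green look-alike at (295,241), the fork tool at (375,248) and the white square dish at (415,271). The grey clip at (326,247) fits "plain steel" and the green one at (295,241) is the decoy. I'll confirm this in a crop.

Run:
```python
from h import *
t=np.load('top0.npy',allow_pickle=True).item(); s=np.load('scene0.npy',allow_pickle=True).item()
a=cv2.resize(t['image'][165:285,280:430],None,fx=4,fy=4,interpolation=cv2.INTER_CUBIC)
cv2.imwrite('pics/c1.png',a[...,::-1])
b=cv2.resize(s['image'][160:260,270:420],None,fx=5,fy=5,interpolation=cv2.INTER_CUBIC)
cv2.imwrite('pics/c2.png',b[...,::-1])
P=cloud(t)
for n,x in(('top',P),('scene',cloud(s))):
    for nm,(x0,x1,y0,y1,z0,z1) in dict(bench=(450,650,-80,-40,-20,20)).items():
        pass
for nm,(u,v) in dict(drive=(337,205),shaft=(332,192),clip=(326,255),tool=(378,260),bench=(350,235),dish=(415,271)).items(): print(nm,P[v,u].round(1))
```

```text
drive [ 595.1 -147.4   50.8]
shaft [ 640.3 -125.6   91.4]
clip [ 402.3 -111.2    3.1]
tool [ 388.4 -312.7   14. ]
bench [ 482.4 -203.4    0.8]
dish [ 349.3 -457.8    9.2]
```

View pics/c1.png

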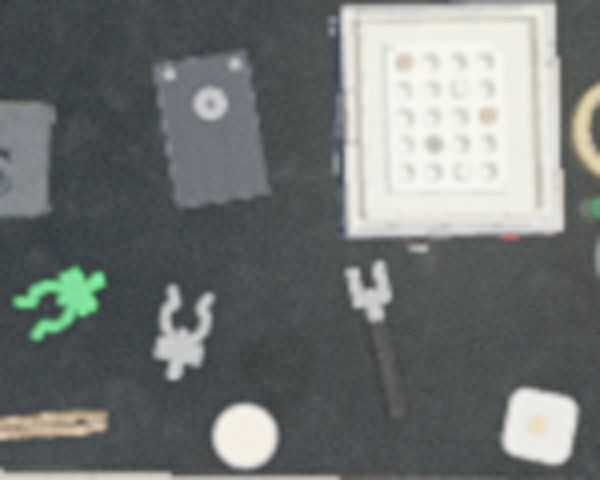

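View pics/c2.png

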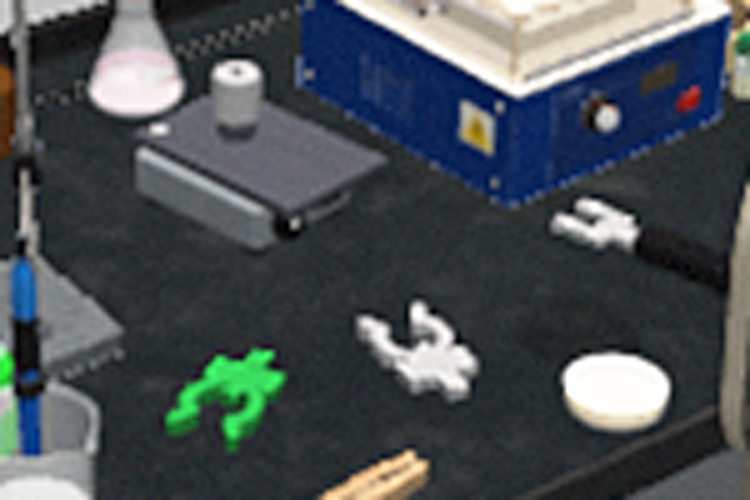

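The crops confirm it. The plain grey E-clip has its tab toward the robot (c1 (175,372)) and its mouth away, and it is a separate part from the green one. The fork prongs point away from the robot (c1 (368,275)), with the handle end at (398,412). The shaft top is at c1 (209,103). Next I'll measure poses.

```bash
cat > meas.py <<'E'
from h import *
def comp(m,seed):
    n,l=cv2.connectedComponents(m.astype(np.uint8),connectivity=8)
    ys,xs=np.nonzero(m); i=np.argmin((xs-seed[0])**2+(ys-seed[1])**2); return l==l[ys[i],xs[i]]
def clip_pose(d,seed,z,thr=110,win=28):
    """subpixel: upsample grey, threshold halfway, contour -> plane z"""
    im=d['image'].astype(np.float32); sat=im.max(2)-im.min(2); g=im.mean(2); g[sat>40]=30
    x0,y0=seed[0]-win,seed[1]-win; k=8
    c=cv2.resize(g[y0:y0+2*win,x0:x0+2*win],None,fx=k,fy=k,interpolation=cv2.INTER_CUBIC)
    m=comp(c>thr,(win*k,win*k)); ys,xs=np.nonzero(m)
    uv=np.c_[(xs+.5)/k-.5+x0,(ys+.5)/k-.5+y0]; return onplane(d,uv,z)[:,:2]
def ax(p):
    c=p.mean(0); w,v=np.linalg.eigh(np.cov((p-c).T)); a=v[:,1]; a=a*np.sign(a[0]); return c,a
def rep(name,p):
    c,a=ax(p); n=np.array([-a[1],a[0]]); s=(p-c)@a; t=(p-c)@n
    print(name,'cen',c.round(1),'yaw',np.arctan2(a[1],a[0]).round(4),'s',s.min().round(1),s.max().round(1),'t',t.min().round(1),t.max().round(1)); return c,a,s,t
E
python3 - <<'E'
from meas import *
t=np.load('top0.npy',allow_pickle=True).item(); s=np.load('scene0.npy',allow_pickle=True).item()
for n,d,sd in(('top',t,(325,252)),('scene',s,(356,232))):
  for thr in(90,110,130):
    p=clip_pose(d,sd,10 if n=='top' else 7,thr); c,a,S,T=rep(f'clip {n} {thr}',p)
    nn=np.array([-a[1],a[0]])
    # tab end centre, arm tips, widths
    tab=p[S<S.min()+12].mean(0); back=p[(S>S.min()+19)&(S<S.min()+35)]; tips=p[S>S.max()-25]
    tb=(back-c)@nn
    print('  tab',tab.round(1),'back',back.mean(0).round(1),'w',np.ptp(tb).round(1),'mid',((tb.max()+tb.min())/2).round(1),'tips',tips.mean(0).round(1))
# tool blade & whole
for n,d,sd in(('top',t,(373,240)),('scene',s,(390,205))):
    p=clip_pose(d,sd,11,110,20); rep('blade '+n,p)
P=cloud(t)
# tool by height
m=(P[...,2]>9)&(P[...,0]>340)&(P[...,0]<540)&(P[...,1]<-270)&(P[...,1]>-350)
m=comp(m,(378,255)); q=P[m]; rep('tool h',q[:,:2])
m=(P[...,2]>40)&(P[...,2]<60)&(np.abs(P[...,0]-610)<110)&(np.abs(P[...,1]+130)<90)
q=P[m]; r=cv2.minAreaRect(q[:,:2].astype(np.float32)); print('plate',r,np.median(q[:,2]))
# least squares plane points
m=(P[...,2]>80)&(P[...,2]<105)&(np.abs(P[...,0]-640)<40)&(np.abs(P[...,1]+130)<40)
print('shaft',P[m].mean(0),m.sum(),np.median(P[m][:,2]))
c=cloud(s); m=(c[...,2]>85)&(c[...,2]<105)&(np.abs(c[...,0]-640)<40)&(np.abs(c[...,1]+130)<40); print('shaft scene',c[m].mean(0),m.sum())
m=(c[...,2]>45)&(c[...,2]<55)&(np.abs(c[...,0]-610)<110)&(np.abs(c[...,1]+130)<90); print('plate scene',cv2.minAreaRect(c[m][:,:2].astype(np.float32)),np.median(c[m][:,2]))
m=(np.abs(c[...,0]-450)<60)&(np.abs(c[...,1]+190)<30);print('bench z scene',np.nanmedian(c[m][:,2]),'top',np.nanmedian(P[(np.abs(P[...,0]-450)<60)&(np.abs(P[...,1]+190)<30)][:,2]))
E
```

```text
clip top 90 cen [ 429.8 -107.2] yaw -0.1851 s -47.7 46.5 t -27.6 27.5
  tab [389.5 -99.2] back [ 409.5 -103.4] w 52.1 mid -0.0 tips [ 462. -113.]
clip top 110 cen [ 429.1 -107. ] yaw -0.1783 s -46.0 46.1 t -26.3 26.1
  tab [390.4 -99.6] back [ 410.4 -103.7] w 49.3 mid -0.1 tips [ 460.9 -112.6]
clip top 130 cen [ 428.3 -106.9] yaw -0.1782 s -44.3 45.9 t -25.2 25.0
  tab [391.3 -99.9] back [ 411.3 -103.8] w 47.1 mid -0.0 tips [ 459.9 -112.4]
clip scene 90 cen [ 426.5 -109.3] yaw -0.2337 s -50.5 52.8 t -27.3 27.7
  tab [383.5 -99.7] back [ 403.6 -104.5] w 50.1 mid -1.7 tips [ 463.2 -117.3]
clip scene 110 cen [ 426.4 -109.7] yaw -0.2295 s -49.4 51.8 t -26.4 26.8
  tab [ 384.6 -100.9] back [ 404.6 -105.3] w 48.5 mid -1.3 tips [ 462.3 -117.4]
clip scene 130 cen [ 426.8 -110.4] yaw -0.219 s -47.4 50.4 t -25.4 26.0
  tab [ 387.2 -103. ] back [ 407.  -106.5] w 46.4 mid -1.1 tips [ 461.5 -117.9]
blade top cen [ 475.6 -289. ] yaw 0.216 s -31.8 28.8 t -21.2 22.0
blade scene cen [ 471.5 -289. ] yaw 0.0126 s -32.2 29.9 t -24.7 28.0
tool h cen [ 406.  -307.1] yaw 0.2347 s -57.2 68.6 t -16.7 16.5
plate ((624.79931640625, -130.98245239257812), (140.30067443847656, 90.95826721191406), 10.371233940124512) 49.293280047136705
shaft [ 643.58256601 -127.39729628   93.46821313] 59 94.05647276027844
shaft scene [ 639.0308942  -124.53710956   93.49948116] 61
plate scene ((623.1373291015625, -130.65130615234375), (144.4596710205078, 97.06989288330078), 9.890206336975098) 51.24232333594432
bench z scene -2.8121169031160207 top -1.0369894181721975
```

```bash
cat > go.py <<'E'
import sys
from h import *
def to(x,y,z,yaw):
    s=st(); M=R.from_euler('xyz',s['tool_rot']); T=R.from_euler('xyz',[np.pi,0,yaw])
    print('shift cm',(M.inv().apply(np.array([x,y,z])-s['eef_pos'])/10).round(3),'rot',(M.inv()*T).as_rotvec().round(4))
if __name__=='__main__': to(*map(float,sys.argv[1:]))
E
python3 go.py 412.5 -104 110 -0.18
```

```text
{'clock': np.float64(0.1), 'qpos': array([ 1.239,  0.629,  0.038,  1.518, -0.027,  0.996, -0.02 ]), 'eef_pos': array([ 170.613, -626.632,  230.497]), 'tool_rot': array([-3.14 ,  0.   ,  0.266]), 'force': array([ 0.015,  0.407, -0.377]), 'width': np.float64(85.587), 'gripper_force': np.float64(0.0)}
shift cm [ 37.068 -44.054  12.123] rot [-1.600e-03  4.000e-04  4.458e-01]
```

Call:
step_arm:
  commands: [2,-2.4,0,0,0,0.02,0.75,5,-6,0,0,0,0.06,0.75,8,-9.5,0,0,0,0.1,0.75,11,-13,0,0,0,0.14,0.75,14,-16.6,0,0,0,0.18,0.75,17,-20.2,0,0,0,0.22,0.75,20,-23.8,0,0,0,0.26,0.75,23,-27.3,0,0,0,0.3,0.75,26,-30.9,0,0,0,0.34,0.75,29,-34.5,0,0,0,0.38,0.75]

```text
clock: 1.1
eef_pos: [360.3, -216.3, 231.3]
tool_rot: [-3.142, -0.0, -0.116]
force: [1.0, -0.2, -0.4]
width: 63.8
gripper_force: 0.0
```

```bash
python3 go.py 412.5 -104 110 -0.18
```

```text
{'clock': np.float64(1.1), 'qpos': array([ 0.4  ,  0.307,  0.095,  2.121, -0.044,  0.715, -1.163]), 'eef_pos': array([ 360.319, -216.322,  231.287]), 'tool_rot': array([-3.142, -0.   , -0.116]), 'force': array([ 1.015, -0.217, -0.415]), 'width': np.float64(63.772), 'gripper_force': np.float64(0.0)}
shift cm [  3.88  -11.761  12.129] rot [-0.     -0.0001  0.0638]
```

Call:
step_arm:
  commands: [1,-3,2,0,0,0.02,0.75,2.2,-6.5,5,0,0,0.04,0.75,3.2,-9.5,8,0,0,0.06,0.75,3.7,-11.2,10.8,0,0,0.064,0.75,3.88,-11.76,12.1,0,0,0.064,0.75,3.88,-11.76,12.1,0,0,0.064,0.75,3.88,-11.76,12.1,0,0,0.064,0.75]

```text
clock: 1.8
eef_pos: [411.7, -106.0, 110.4]
tool_rot: [3.141, 0.001, -0.178]
force: [0.9, 0.0, 0.5]
width: 64.1
gripper_force: 0.0
```

Run:
```python
from meas import *
from go import to
to(412.5,-104,2,-.18)
t=get('top'); s=get('scene'); save(s,'pics/s1.png',(300,170,440,270),5); save(t,'pics/t1.png',(280,190,400,290),6)
```

```text
{'clock': np.float64(1.8), 'qpos': array([ 0.14 ,  0.539,  0.064,  2.235, -0.091,  0.37 , -1.469]), 'eef_pos': array([ 411.731, -106.022,  110.376]), 'tool_rot': array([ 3.141e+00,  1.000e-03, -1.780e-01]), 'force': array([0.875, 0.027, 0.505]), 'width': np.float64(64.093), 'gripper_force': np.float64(0.0)}
shift cm [ 0.046 -0.216 10.838] rot [0.0003 0.0006 0.0016]
```

View pics/s1.png

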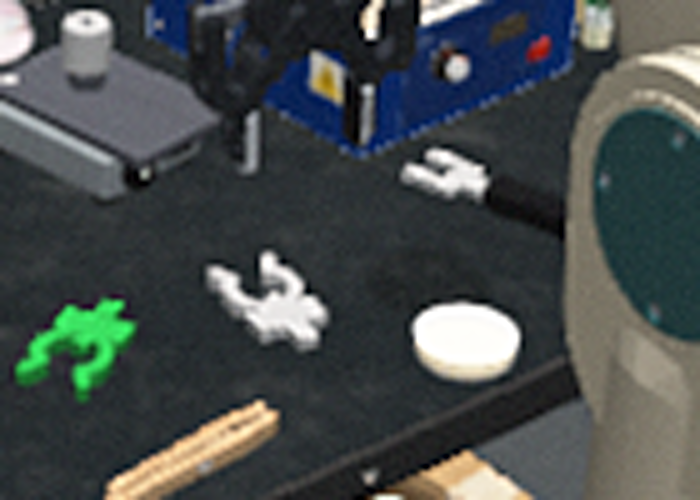

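The picture shows the open fingers above the grey clip, at (245,140) and (365,105). The clip hasn't moved, so I'll descend.

Call:
step_arm:
  commands: [0.03,-0.1,2,0,0,0,0.75,0.04,-0.2,5,0,0,0,0.75,0.04,-0.2,7.5,0,0,0,0.75,0.04,-0.2,9.0,0,0,0,0.75,0.04,-0.2,10.0,0,0,0,0.75,0.04,-0.2,10.0,0,0,0,0.75,0.04,-0.2,10.0,0,0,0,0.75]

```text
clock: 2.6
eef_pos: [415.2, -105.3, 12.7]
tool_rot: [3.141, 0.003, -0.174]
force: [2.5, 1.6, -0.5]
width: 64.4
gripper_force: 0.0
```

```bash
python3 go.py 412.5 -104 2 -0.18
```

```text
{'clock': np.float64(2.6), 'qpos': array([-0.018,  0.787,  0.297,  2.273, -1.101,  0.234, -0.459]), 'eef_pos': array([ 415.213, -105.278,   12.682]), 'tool_rot': array([ 3.141e+00,  3.000e-03, -1.740e-01]), 'force': array([ 2.473,  1.598, -0.454]), 'width': np.float64(64.406), 'gripper_force': np.float64(0.0)}
shift cm [-0.286 -0.08   1.069] rot [0.0007 0.0032 0.0064]
```

Joint 6 is at its limit, so this spot is at the edge of reach. I'll tilt the fingertips 0.12 rad toward the base to relieve it. The tilt stays in the plane of the pads, so the grip is unaffected.

Call:
step_arm:
  commands: [0,0,-0.7,0,-0.04,0,0.75,0,0,-0.7,0,-0.08,0,0.75,0,-0.1,-0.7,0,-0.12,0,0.75,0,-0.1,-0.7,0,-0.12,0,0.75]

```text
clock: 3.0
eef_pos: [417.0, -104.0, 20.1]
tool_rot: [3.141, 0.121, -0.177]
force: [-0.0, -0.0, 0.1]
width: 64.0
gripper_force: 0.0
```

```bash
python3 go.py 414 -104.2 2 -0.18
```

```text
{'clock': np.float64(3.0), 'qpos': array([-0.176,  0.849,  0.546,  2.165, -0.898,  0.513, -0.661]), 'eef_pos': array([ 416.995, -104.   ,   20.055]), 'tool_rot': array([ 3.141,  0.121, -0.177]), 'force': array([-0.041, -0.024,  0.146]), 'width': np.float64(63.96), 'gripper_force': np.float64(0.0)}
shift cm [-0.071  0.072  1.827] rot [0.0005 0.1212 0.003 ]
```

Call:
step_arm:
  commands: [-0.03,0.04,0.6,0,0,0,0.75,-0.07,0.07,1.2,0,0,0,0.75,-0.07,0.07,1.6,0,0,0,0.75,-0.07,0.07,1.79,0,0,0,0.75,-0.07,0.07,1.79,0,0,0,0.75,-0.07,0.07,1.79,0,0,0,0.75]

```text
clock: 3.6
eef_pos: [411.7, -103.6, 1.8]
tool_rot: [-3.141, 0.124, -0.179]
force: [-0.8, -0.3, 0.6]
width: 63.9
gripper_force: 0.0
```

Run:
```python
from meas import *
from go import to
to(414,-104.2,2.3,-.18)
s=get('scene'); save(s,'pics/s2.png',(310,190,420,270),7)
```

```text
{'clock': np.float64(3.6), 'qpos': array([-0.144,  0.875,  0.497,  2.177, -0.941,  0.464, -0.624]), 'eef_pos': array([ 411.749, -103.594,    1.849]), 'tool_rot': array([-3.141,  0.124, -0.179]), 'force': array([-0.811, -0.293,  0.608]), 'width': np.float64(63.918), 'gripper_force': np.float64(0.0)}
shift cm [ 0.225  0.02  -0.074] rot [-0.0003  0.1243  0.0014]
```

View pics/s2.png

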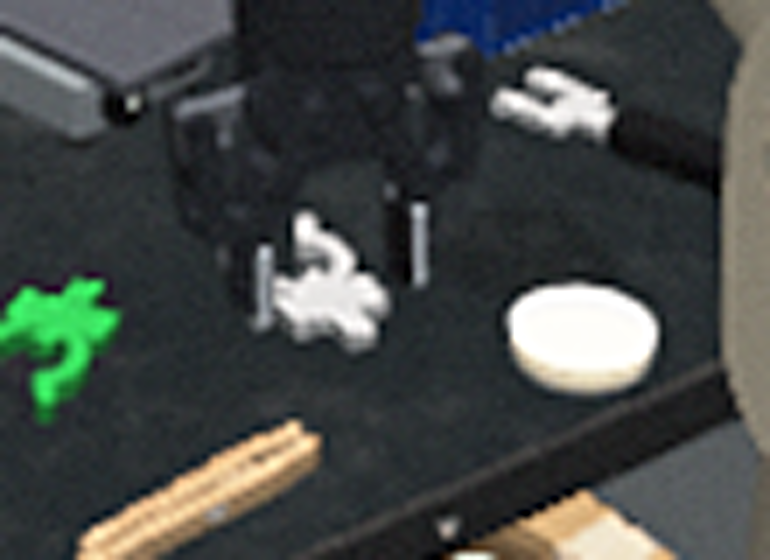

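The fingers at (262,290) and (418,245) stand either side of the back plate at (335,295). I'll shift 2 mm forward and close.

Call:
step_arm:
  commands: [0.2,0,0,0,0,0,0.75,0.2,0,0,0,0,0,0.6,0.2,0,0,0,0,0,0.45,0.2,0,0,0,0,0,0.3,0.2,0,0,0,0,0,0.3,0.2,0,0,0,0,0,0.3,0.2,0,0,0,0,0,0.3]

```text
clock: 4.35
eef_pos: [414.2, -103.9, 2.1]
tool_rot: [-3.141, 0.123, -0.178]
force: [0.2, 0.4, 5.8]
width: 41.5
gripper_force: 60.1
```

Call:
step_arm:
  commands: [0,0,-0.5,0,0,0,0.3,0,0,-1.5,0,0,0,0.3,0,0,-3,0,0,0,0.3,0,0,-5,0,0,0,0.3,0,0,-7,0,0,0,0.3,0,0,-9,0,0,0,0.3,0,0,-10,0,0,0,0.3,0,0,-10,0,0,0,0.3,0,0,-10,0,0,0,0.3]

```text
clock: 5.25
eef_pos: [425.7, -105.7, 100.6]
tool_rot: [-3.141, 0.125, -0.178]
force: [-0.0, 0.4, -1.4]
width: 41.7
gripper_force: 61.2
```

Run:
```python
from meas import *
st()
s=get('scene'); t=get('top'); 
a=cv2.resize(s['image'][150:250,300:420],None,fx=5,fy=5,interpolation=cv2.INTER_CUBIC); cv2.imwrite('pics/s3.png',a[...,::-1])
```

```text
{'clock': np.float64(5.25), 'qpos': array([-0.288,  0.737,  0.728,  2.11 , -0.721,  0.711, -0.805]), 'eef_pos': array([ 425.742, -105.658,  100.608]), 'tool_rot': array([-3.141,  0.125, -0.178]), 'force': array([-0.011,  0.381, -1.402]), 'width': np.float64(41.738), 'gripper_force': np.float64(61.151)}
```

View pics/s3.png

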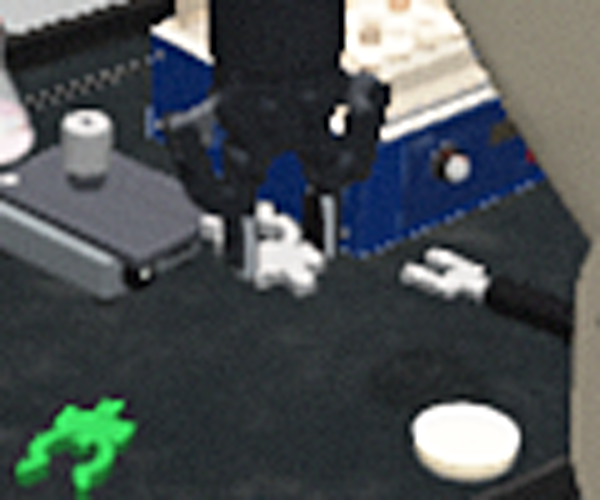

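The clip is held level by its back plate (crop (285,265)). Now I'll carry it over the plate.

```bash
sed -i 's/def to(x,y,z,yaw)/def to(x,y,z,yaw,p=0)/; s/\[np.pi,0,yaw\]/[np.pi,p,yaw]/' go.py; python3 go.py 576.4 -139.6 105 0.178 0.124
```

```text
{'clock': np.float64(5.35), 'qpos': array([-0.287,  0.738,  0.727,  2.11 , -0.721,  0.711, -0.805]), 'eef_pos': array([ 425.318, -105.742,  100.195]), 'tool_rot': array([-3.141,  0.126, -0.178]), 'force': array([-0.372,  0.996, -1.249]), 'width': np.float64(41.673), 'gripper_force': np.float64(61.152)}
shift cm [15.286  0.653 -2.419] rot [-0.0449  0.0018 -0.3534]
```

Call:
step_arm:
  commands: [0.8,0,-0.3,-0.005,0,-0.04,0.3,2.5,0.1,-0.5,-0.01,0,-0.1,0.3,4.8,0.2,-0.8,-0.02,0,-0.16,0.3,7.5,0.3,-1.2,-0.03,0,-0.22,0.3,10.2,0.45,-1.6,-0.036,0,-0.28,0.3,12.6,0.55,-2.0,-0.042,0.001,-0.33,0.3,14.3,0.62,-2.3,-0.045,0.002,-0.353,0.3,15.29,0.65,-2.42,-0.045,0.002,-0.353,0.3,15.29,0.65,-2.42,-0.045,0.002,-0.353,0.3,15.29,0.65,-2.42,-0.045,0.002,-0.353,0.3]

```text
clock: 6.35
eef_pos: [576.0, -139.9, 105.4]
tool_rot: [3.141, 0.124, 0.177]
force: [-0.4, -0.3, -1.1]
width: 41.9
gripper_force: 61.1
```

```bash
python3 go.py 576.4 -139.6 53.5 0.178 0.124
```

```text
{'clock': np.float64(6.35), 'qpos': array([-0.218,  0.865,  0.68 ,  1.69 , -0.568,  0.92 , -0.703]), 'eef_pos': array([ 575.98 , -139.871,  105.379]), 'tool_rot': array([3.141, 0.124, 0.177]), 'force': array([-0.444, -0.336, -1.088]), 'width': np.float64(41.938), 'gripper_force': np.float64(61.131)}
shift cm [ 0.689 -0.021  5.142] rot [ 0.0001  0.0003 -0.001 ]
```

Call:
step_arm:
  commands: [0.1,-0.02,0.8,0,0,0,0.3,0.3,-0.02,2.2,0,0,0,0.3,0.5,-0.02,3.6,0,0,0,0.3,0.6,-0.02,4.4,0,0,0,0.3,0.65,-0.02,4.8,0,0,0,0.3,0.68,-0.02,5.0,0,0,0,0.3,0.69,-0.02,5.1,0,0,0,0.3,0.69,-0.02,5.1,0,0,0,0.3]

```text
clock: 7.15
eef_pos: [577.9, -139.8, 54.7]
tool_rot: [3.14, 0.122, 0.177]
force: [0.3, 0.1, -0.7]
width: 41.9
gripper_force: 61.1
```

```bash
python3 go.py 576.4 -139.6 52.3 0.178 0.124
```

```text
{'clock': np.float64(7.15), 'qpos': array([-0.194,  0.931,  0.633,  1.708, -0.617,  0.834, -0.673]), 'eef_pos': array([ 577.9  , -139.801,   54.659]), 'tool_rot': array([3.14 , 0.122, 0.177]), 'force': array([ 0.297,  0.073, -0.717]), 'width': np.float64(41.879), 'gripper_force': np.float64(61.136)}
shift cm [-0.114 -0.047  0.252] rot [ 0.0012 -0.0021 -0.0006]
```

Call:
step_arm:
  commands: [-0.1,-0.02,0.1,0,0,0,0.3,-0.1,-0.02,0.17,0,0,0,0.3,-0.1,-0.02,0.22,0,0,0,0.3,-0.1,-0.02,0.22,0,0,0,0.3]

```text
clock: 7.55
eef_pos: [576.4, -139.6, 52.4]
tool_rot: [3.141, 0.122, 0.177]
force: [0.4, -0.1, -1.5]
width: 41.4
gripper_force: 61.1
```

Call:
step_arm:
  commands: [0,0,0.03,0,0,0,0.45,0,0,0.03,0,0,0,0.55,0,0,0.03,0,0,0,0.65,0,0,0.03,0,0,0,0.75,0,0,0.03,0,0,0,0.75,0,0,0.03,0,0,0,0.75]

```text
clock: 8.15
eef_pos: [576.4, -139.7, 52.1]
tool_rot: [3.141, 0.122, 0.177]
force: [0.2, 1.2, -0.7]
width: 64.1
gripper_force: 0.0
```

Call:
step_arm:
  commands: [0,0,-1,0,0,0,0.75,0,0,-3,0,0,0,0.75,0,0,-6,0,0,0,0.75,0,0,-9,0,0,0,0.75,-3,0,-10,0,0,0,0.75,-7,0,-10,0,0,0,0.75,-11,0,-10,0,0,0,0.75,-12,3,-10,0,0.03,0,0.75,-13,7,-10,0,0.06,0,0.75,-13,10,-10,0,0.12,0,0.75]

```text
clock: 9.15
eef_pos: [479.1, -261.0, 168.5]
tool_rot: [3.138, -0.0, 0.177]
force: [0.1, -0.2, 0.1]
width: 64.2
gripper_force: 0.0
```

Run:
```python
from meas import *
from go import to
t=get('top'); s=get('scene'); np.save('top1.npy',t); np.save('scene1.npy',s)
a=cv2.resize(t['image'][170:270,280:400],None,fx=4,fy=4,interpolation=cv2.INTER_CUBIC)
b=cv2.resize(s['image'][150:250,270:370],None,fx=4,fy=4,interpolation=cv2.INTER_CUBIC)
cv2.imwrite('pics/m4.png',np.hstack([a[:,-400:] if 0 else cv2.resize(a,(400,333)),cv2.resize(b,(333,333))])[...,::-1])
to(405.5,-306.3,110,.235)
```

```text
{'clock': np.float64(9.25), 'qpos': array([ 0.024,  0.653,  0.678,  1.891, -0.559,  0.791, -0.397]), 'eef_pos': array([ 477.131, -265.479,  169.424]), 'tool_rot': array([ 3.135, -0.   ,  0.168]), 'force': array([-0.56 , -0.475,  0.306]), 'width': np.float64(64.027), 'gripper_force': np.float64(0.0)}
shift cm [-7.747  2.787  5.959] rot [ 0.0065 -0.     -0.0669]
```

View pics/m4.png

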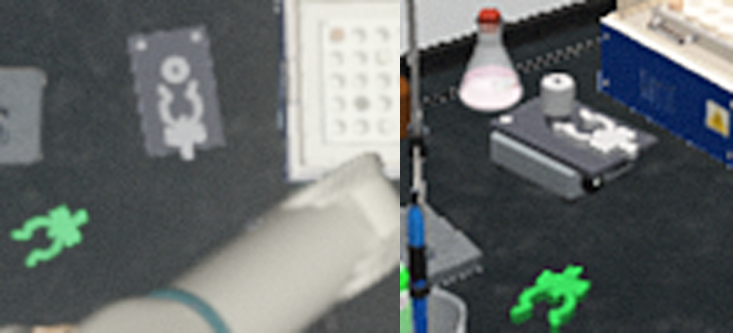

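The clip lies flat on the plate at left-panel (183,118), its mouth facing the shaft top at (176,70). Now I'll measure it and refine the tool's yaw.

Run:
```python
from meas import *
t0=np.load('top0.npy',allow_pickle=True).item(); t=np.load('top1.npy',allow_pickle=True).item()
P=cloud(t); m=(P[...,2]>55.5)&(P[...,2]<64)&(np.abs(P[...,0]-600)<75)&(np.abs(P[...,1]+135)<50)
u=np.array([np.cos(.178),np.sin(.178)]); n=np.array([-u[1],u[0]]); S=np.array([643.8,-127.3])
q=P[m][:,:2]-S; print('depth mask: x',(q@u).min(),(q@u).max(),'y',(q@n).min(),(q@n).max(),np.median(P[m][:,2]))
im=t['image'].astype(float).mean(2); k=8
c=cv2.resize(im[170:235,300:360].astype(np.float32),None,fx=k,fy=k,interpolation=cv2.INTER_CUBIC)
mm=comp(c>125,(26*k,35*k)); ys,xs=np.nonzero(mm)
p=onplane(t,np.c_[(xs+.5)/k-.5+300,(ys+.5)/k-.5+170],60)[:,:2]-S
x,y=p@u,p@n; 
for a in range(-105,20,10):
    b=(x>=a)&(x<a+10)
    if b.any(): print(a,b.sum(),y[b].min().round(1),y[b].max().round(1),y[b].mean().round(2))
print('ext',x.min(),x.max())
# tool handle
P=cloud(t0); w=np.array([np.cos(.235),np.sin(.235)]); o=np.array([405.5,-306.3]); d=P[...,:2]-o
lx=d@w; ly=d@np.array([-w[1],w[0]])
m=(P[...,2]>12)&(lx>-60)&(lx<43)&(np.abs(ly)<20); print('handle fit',np.polyfit(lx[m],ly[m],1),lx[m].min(),m.sum())
p=clip_pose(t0,(373,240),11,130,20)-o; lx=p@w; ly=p@np.array([-w[1],w[0]])
for a in range(45,105,10):
    b=(lx>=a)&(lx<a+10)
    if b.any(): print(a,ly[b].min().round(1),ly[b].max().round(1),ly[b].mean().round(2))
print(lx.max())
```

```text
depth mask: x -97.03793327361336 31.185165419074718 y -40.29730981366289 43.017201136905115 59.10133846320832
-105 175 -6.4 6.5 -0.39
-95 687 -8.0 9.0 0.46
-85 1820 -25.9 25.5 -1.51
-75 2334 -26.7 26.5 -0.27
-65 2141 -26.2 24.8 -0.3
-55 2093 -26.8 26.1 -0.37
-45 1417 -27.8 27.0 -0.69
-35 1676 -27.6 27.1 -0.47
-25 1556 -25.8 25.0 0.1
-15 1538 -26.0 25.2 -1.0
-5 1478 -18.8 17.4 -1.07
5 1517 -19.2 17.3 -0.85
15 831 -16.2 14.3 -1.01
ext -98.91628292805564 23.455033232761465
handle fit [ 0.00100185 -0.42697502] -56.84097998222261 128
45 -8.2 9.4 0.47
55 -19.0 20.5 0.69
65 -19.5 20.4 0.41
75 -19.4 21.0 0.88
85 -19.3 21.0 0.57
95 -19.0 20.2 -0.91
99.63782295763349
```

Clip origin is about 36.5 mm short of home and centred to better than 0.5 mm. Next is the fork tool.

Call:
step_arm:
  commands: [-2,0.7,0,0,0,-0.02,0.6,-5,1.8,1,0.003,0,-0.05,0.6,-7,2.5,3,0.006,0,-0.067,0.6,-7.75,2.79,5,0.006,0,-0.067,0.6,-7.75,2.79,5.9,0.006,0,-0.067,0.6,-7.75,2.79,5.9,0.006,0,-0.067,0.6,-7.75,2.79,5.9,0.006,0,-0.067,0.6]

```text
clock: 9.95
eef_pos: [408.7, -299.5, 109.0]
tool_rot: [-3.137, 0.001, 0.246]
force: [0.8, -0.1, 0.3]
width: 51.2
gripper_force: 0.0
```

```bash
python3 go.py 405.5 -306.3 4.5 .235
```

```text
{'clock': np.float64(9.95), 'qpos': array([ 0.22 ,  0.684,  0.55 ,  2.031, -0.626,  0.602, -0.122]), 'eef_pos': array([ 408.723, -299.541,  108.972]), 'tool_rot': array([-3.137e+00,  1.000e-03,  2.460e-01]), 'force': array([ 0.794, -0.097,  0.342]), 'width': np.float64(51.169), 'gripper_force': np.float64(0.0)}
shift cm [-0.462  0.628 10.445] rot [-0.0049  0.0015  0.011 ]
```

Call:
step_arm:
  commands: [-0.3,0.4,0.5,-0.005,0,0.011,0.6,-0.46,0.63,2,-0.005,0,0.011,0.6,-0.46,0.63,4,-0.005,0,0.011,0.6,-0.46,0.63,6,-0.005,0,0.011,0.6,-0.46,0.63,7,-0.005,0,0.011,0.6,-0.46,0.63,7.5,-0.005,0,0.011,0.6,-0.46,0.63,7.5,-0.005,0,0.011,0.6]

```text
clock: 10.65
eef_pos: [404.4, -306.8, 33.4]
tool_rot: [-3.141, 0.002, 0.234]
force: [0.1, 0.4, -0.4]
width: 51.1
gripper_force: 0.0
```

```bash
python3 go.py 405.5 -306.3 4.5 .235
```

```text
{'clock': np.float64(10.65), 'qpos': array([ 0.328,  0.799,  0.407,  2.062, -0.744,  0.429, -0.02 ]), 'eef_pos': array([ 404.449, -306.834,   33.386]), 'tool_rot': array([-3.141e+00,  2.000e-03,  2.340e-01]), 'force': array([ 0.07 ,  0.369, -0.402]), 'width': np.float64(51.092), 'gripper_force': np.float64(0.0)}
shift cm [ 0.121 -0.027  2.888] rot [-0.0002  0.0024 -0.0014]
```

Call:
step_arm:
  commands: [0.1,-0.03,1,0,0.002,0,0.6,0.1,-0.03,2,0,0.002,0,0.6,0.1,-0.03,2.6,0,0.002,0,0.6,0.1,-0.03,2.88,0,0.002,0,0.6,0.1,-0.03,2.88,0,0.002,0,0.6,0.1,-0.03,2.88,0,0.002,0,0.6]

```text
clock: 11.25
eef_pos: [405.1, -306.4, 4.7]
tool_rot: [-3.141, 0.0, 0.233]
force: [0.5, -0.1, 0.1]
width: 51.2
gripper_force: 0.0
```

```bash
python3 go.py 405.5 -306.3 4.5 .235
```

```text
{'clock': np.float64(11.25), 'qpos': array([ 0.369,  0.844,  0.342,  2.067, -0.786,  0.362,  0.016]), 'eef_pos': array([ 405.145, -306.387,    4.704]), 'tool_rot': array([-3.141,  0.   ,  0.233]), 'force': array([ 0.493, -0.106,  0.053]), 'width': np.float64(51.198), 'gripper_force': np.float64(0.0)}
shift cm [ 0.037 -0.     0.02 ] rot [-0.0001  0.0003 -0.0016]
```

Call:
step_arm:
  commands: [0,0,0,0,0,0,0.45,0,0,0,0,0,0,0.3,0,0,0,0,0,0,0.15,0,0,0,0,0,0,0.05,0,0,0,0,0,0,0.05,0,0,0,0,0,0,0.05,0,0,0,0,0,0,0.05]

```text
clock: 11.95
eef_pos: [405.4, -306.3, 5.2]
tool_rot: [3.141, -0.0, 0.234]
force: [-0.7, 1.0, 5.5]
width: 20.8
gripper_force: 59.5
```

Call:
step_arm:
  commands: [0,0,-0.5,0,0,0,0.05,0,0,-1.5,0,0,0,0.05,0,0,-3,0,0,0,0.05,0,0,-5,0,0,0,0.05,0,0,-7,0,0,0,0.05,0,0,-9,0,0,0,0.05,0,0,-10,0,0,0,0.05,0,0,-10,0,0,0,0.05]

```text
clock: 12.75
eef_pos: [406.0, -306.6, 106.0]
tool_rot: [3.14, -0.001, 0.234]
force: [-0.4, -0.1, -1.6]
width: 20.4
gripper_force: 58.8
```

```bash
python3 go.py 447 -163 105 .178
```

```text
{'clock': np.float64(12.75), 'qpos': array([ 0.234,  0.689,  0.549,  2.034, -0.64 ,  0.59 , -0.109]), 'eef_pos': array([ 405.961, -306.635,  105.965]), 'tool_rot': array([ 3.14e+00, -1.00e-03,  2.34e-01]), 'force': array([-0.351, -0.076, -1.567]), 'width': np.float64(20.376), 'gripper_force': np.float64(58.833)}
shift cm [  7.323 -13.02    0.084] rot [ 0.0017 -0.0014  0.056 ]
```

Call:
step_arm:
  commands: [0.5,-1,0,0,0,0.005,0.05,1.7,-3,0,0,0,0.015,0.05,3.2,-5.8,0,0,0,0.028,0.05,4.8,-8.5,0,0,0,0.04,0.05,6.2,-11,0,0.001,0,0.05,0.05,7,-12.5,0,0.002,-0.001,0.056,0.05,7.1,-13.02,0,0.002,-0.001,0.056,0.05,7.1,-13.02,0,0.002,-0.001,0.056,0.05,7.1,-13.02,0,0.002,-0.001,0.056,0.05]

```text
clock: 13.65
eef_pos: [443.6, -164.1, 104.5]
tool_rot: [-3.14, 0.002, 0.177]
force: [0.0, -0.1, -0.8]
width: 20.6
gripper_force: 58.9
```

```bash
python3 go.py 445 -163.3 54 .178
```

```text
{'clock': np.float64(13.65), 'qpos': array([-0.089,  0.668,  0.58 ,  2.125, -0.707,  0.55 , -0.378]), 'eef_pos': array([ 443.604, -164.075,  104.452]), 'tool_rot': array([-3.14e+00,  2.00e-03,  1.77e-01]), 'force': array([ 0.025, -0.104, -0.802]), 'width': np.float64(20.631), 'gripper_force': np.float64(58.938)}
shift cm [ 0.162 -0.044  5.045] rot [-0.0015  0.0021 -0.0015]
```

Call:
step_arm:
  commands: [0.1,-0.04,1,-0.001,0.002,-0.001,0.05,0.1,-0.04,2.5,-0.001,0.002,-0.001,0.05,0.1,-0.04,4,-0.001,0.002,-0.001,0.05,0.1,-0.04,4.8,-0.001,0.002,-0.001,0.05,0.1,-0.04,5,-0.001,0.002,-0.001,0.05,0.1,-0.04,5,-0.001,0.002,-0.001,0.05,0.1,-0.04,5,-0.001,0.002,-0.001,0.05]

```text
clock: 14.35
eef_pos: [445.2, -163.0, 55.0]
tool_rot: [-3.141, -0.001, 0.178]
force: [-0.5, 0.6, -1.7]
width: 20.1
gripper_force: 58.9
```

Run:
```python
from meas import *
from go import to
to(445,-163.3,54,.178)
t=get('top'); s=get('scene'); np.save('top2.npy',t)
a=cv2.resize(t['image'][180:260,300:380],None,fx=5,fy=5,interpolation=cv2.INTER_CUBIC)
b=cv2.resize(s['image'][165:245,290:370],None,fx=5,fy=5,interpolation=cv2.INTER_CUBIC)
cv2.imwrite('pics/m5.png',np.hstack([a,b])[...,::-1])
u=np.array([np.cos(.178),np.sin(.178)]); n=np.array([-u[1],u[0]]); S=np.array([643.8,-127.3])
im=t['image'].astype(float).mean(2); k=8
c=cv2.resize(im[170:260,300:370].astype(np.float32),None,fx=k,fy=k,interpolation=cv2.INTER_CUBIC)
ys,xs=np.nonzero(c>125)
p=onplane(t,np.c_[(xs+.5)/k-.5+300,(ys+.5)/k-.5+170],60)[:,:2]-S; x,y=p@u,p@n
for a in range(-160,-60,5):
    b=(x>=a)&(x<a+5)&(abs(y)<30)
    if b.any(): print(a,b.sum(),y[b].min().round(1),y[b].max().round(1),y[b].mean().round(2))
```

```text
{'clock': np.float64(14.35), 'qpos': array([-0.01 ,  0.743,  0.457,  2.148, -0.81 ,  0.427, -0.292]), 'eef_pos': array([ 445.185, -162.96 ,   55.008]), 'tool_rot': array([-3.141e+00, -1.000e-03,  1.780e-01]), 'force': array([-0.525,  0.611, -1.692]), 'width': np.float64(20.101), 'gripper_force': np.float64(58.926)}
shift cm [-0.024  0.03   0.101] rot [-0.0006 -0.0012  0.0001]
-160 684 -30.0 8.3 -11.18
-155 420 -29.8 8.8 -1.95
-150 422 -10.0 9.6 -0.09
-145 756 -18.0 19.6 1.7
-140 858 -18.8 19.7 0.49
-135 872 -19.6 19.7 0.09
-130 808 -20.3 20.2 -0.25
-125 639 -20.0 20.8 0.41
-120 617 -19.5 20.9 0.63
-115 586 -19.4 19.7 -0.02
-110 523 -19.1 19.3 -0.59
-105 124 -18.3 16.2 -4.9
-100 172 -6.4 6.5 -0.43
-95 323 -6.9 7.8 0.33
-90 366 -8.0 9.1 0.67
-85 722 -24.1 21.0 -2.92
-80 1111 -25.9 26.0 -0.58
-75 1177 -26.5 26.6 -0.05
-70 1152 -26.4 25.6 -0.35
-65 1131 -26.2 25.2 -0.34
```

View pics/m5.png

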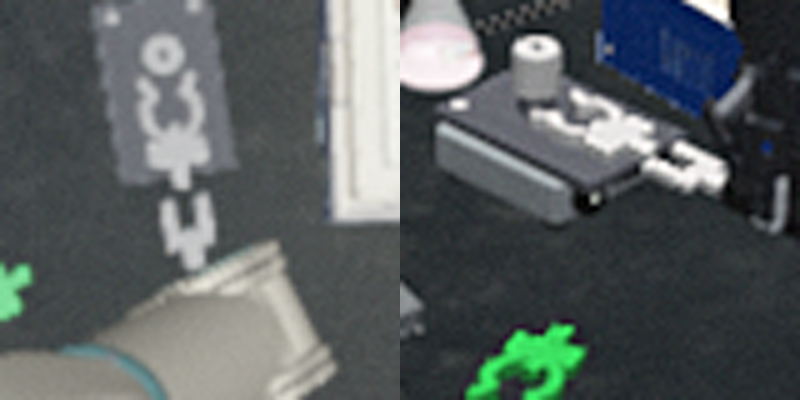

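Left panel: the fork prongs (188,210) are lined up with the tab at (180,182). Their centrelines agree to about 0.3 mm. Right panel: the blade is level at plate height. I'll advance.

Call:
step_arm:
  commands: [0.4,0.03,0.06,0,0,0,0.05,0.9,0.03,0.06,0,0,0,0.05,1.4,0.03,0.06,0,0,0,0.05,1.8,0.03,0.06,0,0,0,0.05,2.2,0.03,0.06,0,0,0,0.05,2.5,0.03,0.06,0,0,0,0.05,2.8,0.03,0.06,0,0,0,0.05,3.1,0.03,0.06,0,0,0,0.05,3.3,0.03,0.06,0,0,0,0.05,3.3,0.03,0.06,0,0,0,0.05]

```text
clock: 15.45
eef_pos: [477.9, -156.9, 54.1]
tool_rot: [-3.141, -0.001, 0.179]
force: [-0.1, -0.1, -2.2]
width: 20.5
gripper_force: 58.9
```

Run:
```python
from h import *
s=st(); u=np.array([np.cos(.178),np.sin(.178)]); print((s['eef_pos'][:2]-[643.8,-127.3])@u, (s['eef_pos'][:2]-[643.8,-127.3])@[-u[1],u[0]], s['force'][:2]@u)
```

```text
{'clock': np.float64(15.45), 'qpos': array([-0.059,  0.774,  0.495,  2.072, -0.788,  0.489, -0.356]), 'eef_pos': array([ 477.853, -156.857,   54.069]), 'tool_rot': array([-3.141e+00, -1.000e-03,  1.790e-01]), 'force': array([-0.148, -0.097, -2.237]), 'width': np.float64(20.519), 'gripper_force': np.float64(58.933)}
-168.55873864440662 0.2928560082719384 -0.16238960076807327
```

Call:
step_arm:
  commands: [0.3,0,0,0,0,0,0.05,0.6,0,0,0,0,0,0.05,0.9,0,0,0,0,0,0.05,1.2,0,0,0,0,0,0.05,1.5,0,0,0,0,0,0.05,1.8,0,0,0,0,0,0.05,2.1,0,0,0,0,0,0.05,2.3,0,0,0,0,0,0.05]

```text
clock: 16.25
eef_pos: [498.5, -152.7, 53.8]
tool_rot: [-3.139, 0.002, 0.178]
force: [-4.1, 0.4, 0.5]
width: 20.4
gripper_force: 59.1
```

Call:
step_arm:
  commands: [0.1,0,0,0,0,0,0.05,0.2,0,0,0,0,0,0.05,0.3,0,0,0,0,0,0.05,0.3,0,0,0,0,0,0.05]

```text
clock: 16.65
eef_pos: [504.3, -152.3, 54.3]
tool_rot: [-3.141, -0.002, 0.179]
force: [-0.3, -0.0, -1.6]
width: 20.3
gripper_force: 58.9
```

```bash
cat > chk.py <<'E'
from meas import *
s=st(); u=np.array([np.cos(.178),np.sin(.178)]); n=np.array([-u[1],u[0]]); S=np.array([643.8,-127.3])
print((s['eef_pos'][:2]-S)@u,(s['eef_pos'][:2]-S)@n,s['force'][:2]@u)
t=get('top'); im=t['image'].astype(float).mean(2); k=8
c=cv2.resize(im[160:260,300:370].astype(np.float32),None,fx=k,fy=k,interpolation=cv2.INTER_CUBIC)
ys,xs=np.nonzero(c>125)
p=onplane(t,np.c_[(xs+.5)/k-.5+300,(ys+.5)/k-.5+160],60)[:,:2]-S; x,y=p@u,p@n
for a in range(-85,40,5):
    b=(x>=a)&(x<a+5)&(abs(y)<30)
    if b.any(): print(a,b.sum(),y[b].min().round(1),y[b].max().round(1),y[b].mean().round(2))
E
python3 chk.py
```

```text
{'clock': np.float64(16.65), 'qpos': array([-0.091,  0.798,  0.52 ,  2.01 , -0.773,  0.537, -0.406]), 'eef_pos': array([ 504.291, -152.348,   54.263]), 'tool_rot': array([-3.141e+00, -2.000e-03,  1.790e-01]), 'force': array([-0.261, -0.023, -1.557]), 'width': np.float64(20.314), 'gripper_force': np.float64(58.923)}
-141.73979465801688 0.049013558591015985 -0.26097775523215005
-85 1142 -30.0 29.9 -4.15
-80 1151 -30.0 22.6 -4.02
-75 1065 -30.0 22.5 -1.82
-70 883 -20.5 21.8 0.95
-65 924 -20.1 21.7 0.82
-60 956 -20.9 22.6 0.86
-55 983 -21.5 23.0 0.78
-50 993 -21.5 24.1 0.97
-45 1050 -23.2 24.8 1.02
-40 1070 -24.1 24.5 0.3
-35 1108 -25.3 25.3 -0.03
-30 1128 -25.2 26.1 0.42
-25 1061 -24.8 25.3 0.33
-20 1086 -24.3 27.2 1.17
-15 1128 -26.5 28.4 0.94
-10 1180 -28.0 28.7 -0.13
-5 1243 -27.6 29.1 0.89
0 1222 -26.8 28.8 0.95
5 1141 -26.1 27.8 0.87
10 1085 -23.5 26.8 1.61
15 1162 -25.5 28.6 1.57
20 848 -25.6 28.9 0.65
25 278 -24.9 27.7 -3.54
30 109 -29.9 29.9 -14.31
35 265 -30.0 30.0 -7.68
```

It looks snapped. I'll press on until the force rises, to be sure it is fully home.

Call:
step_arm:
  commands: [0.1,0,0,0,0,0,0.05,0.15,0,0,0,0,0,0.05,0.2,0,0,0,0,0,0.05,0.2,0,0,0,0,0,0.05]

```text
clock: 17.1
eef_pos: [505.3, -152.0, 54.2]
tool_rot: [-3.141, -0.001, 0.179]
force: [0.0, -0.3, -1.9]
width: 20.4
gripper_force: 58.9
```

Call:
step_arm:
  commands: [0.1,0,0,0,0,0,0.05,0.2,0,0,0,0,0,0.05,0.2,0,0,0,0,0,0.05,0.2,0,0,0,0,0,0.05]

```text
clock: 17.5
eef_pos: [507.2, -151.6, 54.1]
tool_rot: [-3.141, -0.001, 0.179]
force: [0.0, 0.2, -1.4]
width: 20.4
gripper_force: 58.9
```

```bash
python3 chk.py|head -2
python3 - <<'E'
from meas import *
t=get('top'); s=get('scene'); np.save('top3.npy',t)
a=cv2.resize(t['image'][170:230,305:365],None,fx=6.667,fy=6.667,interpolation=cv2.INTER_CUBIC)
b=cv2.resize(s['image'][165:225,290:350],None,fx=6.667,fy=6.667,interpolation=cv2.INTER_CUBIC)
cv2.imwrite('pics/m6.png',np.hstack([a,b])[...,::-1])
E
```

```text
{'clock': np.float64(17.5), 'qpos': array([-0.095,  0.801,  0.524,  2.001, -0.77 ,  0.545, -0.413]), 'eef_pos': array([ 507.203, -151.602,   54.128]), 'tool_rot': array([-3.141e+00, -1.000e-03,  1.790e-01]), 'force': array([ 0.003,  0.157, -1.366]), 'width': np.float64(20.375), 'gripper_force': np.float64(58.916)}
-138.74123333959096 0.2680509063024561 0.030762040663075335
```

View pics/m6.png

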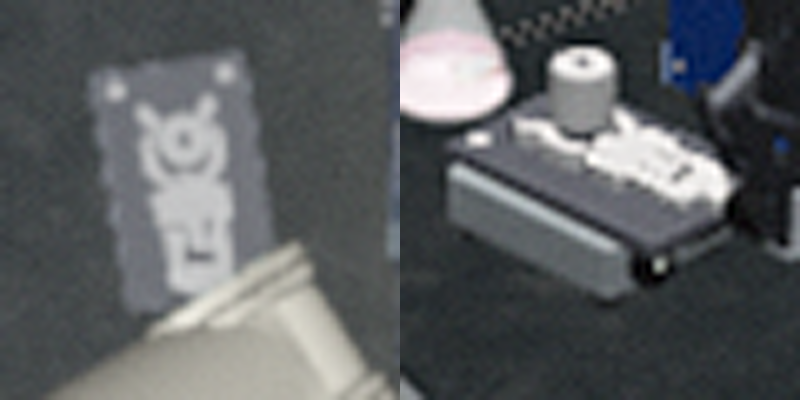

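The clip's arms close round the shaft at left-panel (183,140), and the fork straddles the tab with its slot gap at (195,255). I'll press until there is a clear stop.

Call:
step_arm:
  commands: [0.1,0,0,0,0,0,0.05,0.2,0,0,0,0,0,0.05,0.2,0,0,0,0,0,0.05]

```text
clock: 17.95
eef_pos: [507.9, -151.4, 53.9]
tool_rot: [-3.14, 0.001, 0.178]
force: [-4.1, -1.1, -0.9]
width: 20.6
gripper_force: 59.1
```

Call:
step_arm:
  commands: [0.1,0,0,0,0,0,0.05,0.2,0,0,0,0,0,0.05,0.2,0,0,0,0,0,0.05]

```text
clock: 18.25
eef_pos: [508.0, -151.2, 53.7]
tool_rot: [-3.139, 0.004, 0.178]
force: [-8.3, -1.1, 1.1]
width: 20.2
gripper_force: 59.2
```

Call:
step_arm:
  commands: [0.1,0,0,0,0,0,0.05,0.2,0,0,0,0,0,0.05,0.3,0,0,0,0,0,0.05,0.3,0,0,0,0,0,0.05]

```text
clock: 18.65
eef_pos: [508.0, -151.1, 53.4]
tool_rot: [-3.138, 0.008, 0.176]
force: [-14.1, -2.5, 3.9]
width: 20.1
gripper_force: 59.5
```

Firm stop: no movement from 4 N up to 14 N, above the 12 N maximum to spread the arms. The clip is home, so I'll back out straight.

Call:
step_arm:
  commands: [-0.4,0,-0.02,0,0,0,0.05,-1,0,-0.05,0,0,0,0.05,-2,0,-0.05,0,0,0,0.05,-3,0,-0.05,0,0,0,0.05,-4,0,-0.05,0,0,0,0.05,-5,0,-0.05,0,0,0,0.05,-6,0,-0.3,0,0,0,0.05,-6.5,0,-1.5,0,0,0,0.05,-6.5,0,-4,0,0,0,0.05,-6.5,0,-5,0,0,0,0.05]

```text
clock: 19.65
eef_pos: [450.6, -162.8, 106.2]
tool_rot: [3.141, -0.003, 0.178]
force: [0.4, -0.7, -2.0]
width: 20.3
gripper_force: 59.1
```

```bash
python3 chk.py; python3 go.py 405.5 -306.3 106 .235
```

```text
{'clock': np.float64(19.65), 'qpos': array([-0.099,  0.67 ,  0.586,  2.113, -0.709,  0.558, -0.383]), 'eef_pos': array([ 450.638, -162.765,  106.219]), 'tool_rot': array([ 3.141e+00, -3.000e-03,  1.780e-01]), 'force': array([ 0.428, -0.674, -2.029]), 'width': np.float64(20.304), 'gripper_force': np.float64(59.075)}
-196.38981951318183 -0.7026987320244171 0.30174915165191174
-85 66 -22.1 29.6 -15.88
-65 87 -6.6 4.9 -1.18
-60 369 -9.3 8.9 -0.63
-55 435 -9.8 10.6 0.05
-50 447 -21.5 11.4 0.74
-45 944 -24.2 24.8 -0.9
-40 1111 -24.5 26.0 0.64
-35 1122 -24.8 26.3 0.69
-30 1161 -25.6 27.0 0.62
-25 1121 -25.8 26.8 0.25
-20 1004 -23.1 23.3 0.12
-15 1083 -24.6 25.5 0.35
-10 1160 -26.4 27.0 0.49
-5 1180 -26.5 27.3 0.41
0 1192 -26.9 27.5 0.45
5 1190 -26.8 27.6 0.22
10 1093 -26.0 26.1 0.1
15 1040 -23.1 25.2 0.95
20 978 -25.2 26.6 0.6
25 577 -24.9 26.2 0.8
30 235 -29.9 29.9 -4.26
35 267 -30.0 30.0 -7.78
{'clock': np.float64(19.7), 'qpos': array([-0.099,  0.669,  0.587,  2.112, -0.709,  0.558, -0.383]), 'eef_pos': array([ 451.418, -162.753,  106.827]), 'tool_rot': array([ 3.14 , -0.005,  0.179]), 'force': array([ 0.349, -0.923, -1.614]), 'width': np.float64(20.609), 'gripper_force': np.float64(59.08)}
shift cm [-7.068 13.311  0.064] rot [ 0.0012 -0.0048 -0.0565]
```

Clip measured home: tab end ≈ −61, arm tips ≈ +26, arms closed. I'll return the tool to its old spot.

Call:
step_arm:
  commands: [-0.5,1,0,0,0,-0.005,0.05,-1.7,3,0,0,-0.002,-0.015,0.05,-3.2,5.8,0,0,-0.004,-0.028,0.05,-4.8,8.5,0,0,-0.005,-0.04,0.05,-6.2,11,0,0.001,-0.005,-0.05,0.05,-6.9,12.5,0,0.001,-0.005,-0.056,0.05,-7.0,13.3,0,0.001,-0.005,-0.056,0.05,-7.0,13.3,0,0.001,-0.005,-0.056,0.05,-7.0,13.3,0,0.001,-0.005,-0.056,0.05]

```text
clock: 20.6
eef_pos: [404.8, -304.2, 103.3]
tool_rot: [-3.138, 0.005, 0.236]
force: [-0.2, 0.6, -1.2]
width: 20.2
gripper_force: 59.0
```

```bash
python3 go.py 407 -306.3 6 .235
```

```text
{'clock': np.float64(20.6), 'qpos': array([ 0.23 ,  0.695,  0.55 ,  2.034, -0.64 ,  0.593, -0.109]), 'eef_pos': array([ 404.833, -304.173,  103.325]), 'tool_rot': array([-3.138,  0.005,  0.236]), 'force': array([-0.246,  0.556, -1.238]), 'width': np.float64(20.222), 'gripper_force': np.float64(59.016)}
shift cm [0.205 0.295 9.731] rot [-0.0039  0.0045  0.0006]
```

Call:
step_arm:
  commands: [0.1,0.1,1,-0.003,0.004,0,0.05,0.2,0.2,3,-0.003,0.004,0,0.05,0.2,0.2,5.5,-0.003,0.004,0,0.05,0.2,0.2,7.5,-0.003,0.004,0,0.05,0.2,0.2,8.6,-0.003,0.004,0,0.05,0.2,0.2,9.2,-0.003,0.004,0,0.05,0.2,0.2,9.5,-0.003,0.004,0,0.05,0.2,0.2,9.5,-0.003,0.004,0,0.05]

```text
clock: 21.4
eef_pos: [406.9, -306.7, 9.0]
tool_rot: [3.141, 0.0, 0.235]
force: [-0.1, -0.5, -2.2]
width: 20.7
gripper_force: 59.0
```

```bash
python3 go.py 407 -306.3 5.2 .235
```

```text
{'clock': np.float64(21.4), 'qpos': array([ 0.357,  0.839,  0.359,  2.063, -0.788,  0.376,  0.018]), 'eef_pos': array([ 406.85 , -306.7  ,    8.988]), 'tool_rot': array([3.141, 0.   , 0.235]), 'force': array([-0.072, -0.528, -2.167]), 'width': np.float64(20.669), 'gripper_force': np.float64(59.023)}
shift cm [ 0.024 -0.036  0.379] rot [ 0.0011  0.     -0.0002]
```

Call:
step_arm:
  commands: [0,0,0.15,0,0,0,0.05,0,0,0.28,0,0,0,0.05,0,0,0.36,0,0,0,0.05,0,0,0.36,0,0,0,0.05]

```text
clock: 21.8
eef_pos: [406.8, -306.6, 5.4]
tool_rot: [3.141, 0.0, 0.235]
force: [-1.1, 0.5, -1.5]
width: 20.5
gripper_force: 59.0
```

Call:
step_arm:
  commands: [0,0,0.05,0,0,0,0.05,0,0,0.05,0,0,0,0.15,0,0,0.05,0,0,0,0.3,0,0,0.05,0,0,0,0.45,0,0,0.05,0,0,0,0.6,0,0,0.05,0,0,0,0.6,0,0,0.05,0,0,0,0.6]

```text
clock: 22.5
eef_pos: [406.6, -306.6, 4.7]
tool_rot: [3.141, 0.0, 0.235]
force: [-0.3, -0.2, 0.4]
width: 51.1
gripper_force: 0.0
```

Call:
step_arm:
  commands: [0,0,-0.5,0,0,0,0.6,0,0,-2,0,0,0,0.6,0,0,-5,0,0,0,0.6,0,0,-9,0,0,0,0.6,0,1,-13,0,0,0,0.6,-0.5,4,-16,0,0,0,0.6,-1,8,-18,0,0,0,0.6,-2,12,-18,0,0,0,0.6,-3,15,-18,0,0,0,0.6,-3,15,-18,0,0,0,0.6]

```text
clock: 23.5
eef_pos: [410.1, -464.7, 185.9]
tool_rot: [3.136, 0.002, 0.229]
force: [-0.6, -0.1, -0.7]
width: 51.1
gripper_force: 0.0
```

```bash
python3 chk.py
python3 - <<'E'
from meas import *
t0=np.load('top0.npy',allow_pickle=True).item(); t=get('top')
d=np.abs(t['image'].astype(int)-t0['image']).max(2)>60
P=cloud(t); w=np.array([np.cos(.235),np.sin(.235)]); o=np.array([405.5,-306.3]); D=P[...,:2]-o
lx=D@w; ly=D@np.array([-w[1],w[0]]); m=(P[...,2]>12)&(P[...,2]<30)&(lx>-70)&(lx<60)&(np.abs(ly)<25)
print('handle',m.sum(),np.polyfit(lx[m],ly[m],1) if m.sum()>5 else '',lx[m].min() if m.any() else '',np.percentile(P[m][:,2],[10,50,90]))
p=clip_pose(t,(373,240),11,130,20); rep('blade',p)
P0=cloud(t0)
for n,(u,v) in dict(beaker=(216,262),jar=(308,153),dish=(415,271),green=(297,240)).items():
    a=t['image'][v-10:v+10,u-10:u+10].astype(int);b=t0['image'][v-10:v+10,u-10:u+10]; print(n,np.abs(a-b).mean().round(1))
E
```

```text
{'clock': np.float64(23.5), 'qpos': array([ 0.418,  0.72 ,  0.655,  1.67 , -0.52 ,  0.928, -0.071]), 'eef_pos': array([ 410.056, -464.73 ,  185.891]), 'tool_rot': array([3.136e+00, 2.000e-03, 2.290e-01]), 'force': array([-0.587, -0.082, -0.658]), 'width': np.float64(51.088), 'gripper_force': np.float64(0.0)}
-289.796748180518 -290.71189762540706 -0.5922232658143174
-85 1 29.6 29.6 29.65
-65 91 -6.6 4.9 -1.21
-60 377 -9.3 9.1 -0.15
-55 435 -9.7 10.6 0.22
-50 444 -21.5 11.2 0.79
-45 961 -25.0 24.8 -1.5
-40 1114 -24.9 25.9 0.39
-35 1147 -25.3 27.2 0.94
-30 1150 -25.4 27.0 0.6
-25 1118 -25.4 26.3 0.27
-20 1020 -23.6 23.8 -0.06
-15 1087 -24.6 25.9 0.48
-10 1161 -26.2 27.1 0.47
-5 1177 -26.2 27.3 0.48
0 1200 -26.9 28.1 0.5
5 1190 -27.0 27.8 0.04
10 1102 -26.5 25.6 -0.29
15 1056 -23.3 26.0 0.99
20 1008 -24.8 27.0 1.08
25 590 -25.0 26.6 1.17
30 267 -29.9 29.9 -4.29
35 263 -30.0 30.0 -7.56
handle 135 [-0.01769258 -1.3256497 ] -56.437152328877474 [13.65038526 17.61797572 21.7656197 ]
blade cen [ 476.3 -289.5] yaw 0.2388 s -29.9 27.5 t -20.0 20.0
beaker 2.3
jar 3.4
dish 57.7
green 2.6
```

```bash
python3 -c "
from cell import ctrl; print(ctrl.finish_job())"
```

```text
the job is handed in; nothing more can be done
None
```

The clip is snapped fully home in the shaft groove, pushed in with the fork tool. The tool lies flat back at its starting spot, the beaker and jar look unmoved (the arm hid the weighing dish in the last picture), and the job was handed in at about 24 s of the 67 s allowed.

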